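Stir the small beads through the sieve

TASK

Take the stirring rod by its handle out of its leaning rest and stir the ceramic beads on the sieve with it until all four small ones have dropped through the holes into the receiver, while the three large ones stay on the sieve plate. Then put the rod back fully down in its rest and let go. Touch the beads only with the rod, do not ram it into the sieve, keep every bead inside the sieve, and leave the tub of wipes and the dish where they stand.

Things in the scene. Friction and masses are not known exactly. Their poses are not given: they have to be found in the camera images.
- sieve: Round steel test sieve on its receiver pan, fixed, 180 mm in diameter, 90 mm high, open at the top. Origin: centre of its underside; z up, rim at z = 90 mm. Wall 5 mm thick, inside radius 85 mm, rising 42 mm above the sieve plate (top at z = 48 mm, 5 mm thick, flat and rigid). Below the plate the receiver is hollow, floor at z = 4 mm.
- sieve_deck (a point): Centre of the sieve plate's top face, axes as the sieve. The plate has 10 round holes of 26 mm diameter, their centres on a circle of radius 66 mm at 0, 36, 72 ... degrees from the x axis; elsewhere (and up to 52 mm from the centre) it is plain.
- rest: Grey plastic rest for the rod, fixed: foot plate 100 x 80 x 12 mm with a round tube leaning 25 degrees from vertical to the rest's own -x (about towards the robot). Origin: under the tube's foot, at the underside of the plate; z up. The tube's axis starts at (0, 0, 12) mm and points along (-0.423, 0, 0.906); bore 30 mm, its bottom 4 mm along the axis.
- rest_mouth (a point): Centre of the mouth of the rest's tube, on its axis, 82 mm along it, where the bore flares to 44 mm. Axes as the rest.
- rod_grip (a point): Stirring rod, 160 mm long, about 100 g: steel shaft 12 mm in diameter, black square handle 18 x 18 x 70 mm at the top. This point: middle of the handle, 35 mm below the top end, 125 mm above the foot. z runs along the rod, foot to handle; x, y are square to the handle's faces. At the start it leans in the rest as the tube does, y level, lying on the lower side of the bore.
- rod_foot (a point): Foot end of the rod, on its axis, 125 mm below rod_grip.
- small_1_center (a point): Centre of a small white glazed ceramic bead (smooth, friction about 0.2): ball 20 mm in diameter, 16 g; it rolls freely and drops through the holes of the sieve plate. At the start it lies on the plain middle of the plate among the others.
- small_2_center (a point): Centre of a small white glazed ceramic bead (smooth, friction about 0.2): ball 20 mm in diameter, 16 g; it rolls freely and drops through the holes of the sieve plate. At the start it lies on the plain middle of the plate among the others.
- small_3_center (a point): Centre of a small white glazed ceramic bead (smooth, friction about 0.2): ball 20 mm in diameter, 16 g; it rolls freely and drops through the holes of the sieve plate. At the start it lies on the plain middle of the plate among the others.
- small_4_center (a point): Centre of a small white glazed ceramic bead (smooth, friction about 0.2): ball 20 mm in diameter, 16 g; it rolls freely and drops through the holes of the sieve plate. At the start it lies on the plain middle of the plate among the others.
- large_1_center (a point): Centre of a large white glazed ceramic bead: ball 34 mm in diameter, 75 g, too large for the holes; it can settle about 6 mm deep in a hole and block it. At the start it lies on the plain middle of the plate among the others.
- large_2_center (a point): Centre of a large white glazed ceramic bead: ball 34 mm in diameter, 75 g, too large for the holes; it can settle about 6 mm deep in a hole and block it. At the start it lies on the plain middle of the plate among the others.
- large_3_center (a point): Centre of a large white glazed ceramic bead: ball 34 mm in diameter, 75 g, too large for the holes; it can settle about 6 mm deep in a hole and block it. At the start it lies on the plain middle of the plate among the others.
- wipe_tub: Bystander: round tub of wipes with a blue lid, 68 mm in diameter, 124 mm high, loose, beyond the gap between sieve and rest. Origin: centre of its underside.
- petri_dish: Bystander: round dish, 66 mm in diameter, 16 mm high, loose, on the robot's side. Origin: centre of its underside.

How it is judged (in metres and radians):
On the way, in this order (a step that is already met when the one before it is completed fails the run):
1. the rod is held, clear of its rest (contact force between the fingers and rod above 1 N and distance between rod_foot and rest above 0.1 m), for 0.1 s.
2. with the rod in hand, all four small beads have dropped below the sieve plate (contact force between the fingers and rod above 1 N and z of each of small_1_center, small_2_center, small_3_center, small_4_center in the frame of sieve below 0.038 m and horizontal distance between each of small_1_center, small_2_center, small_3_center, small_4_center and sieve below 0.086 m), for 0.1 s.
At the end, for the whole second after the job is handed in: Four small beads in the receiver: centres over 10 mm below the plate's top. Three large ones on the plate: centres above its top. All within 86 mm of the sieve's axis. Rod at rest in the tube, let go: foot within 30 mm of the rest's origin, handle middle over 100 mm up and over 35 mm to its -x (z of each of small_1_center, small_2_center, small_3_center, small_4_center in the frame of sieve below 0.038 m and horizontal distance between each of small_1_center, small_2_center, small_3_center, small_4_center, large_1_center, large_2_center, large_3_center and sieve below 0.086 m and z of each of large_1_center, large_2_center, large_3_center in the frame of sieve above 0.048 m and distance between rod_foot and rest below 0.03 m and z of rod_grip in the frame of rest above 0.1 m and x of rod_grip in the frame of rest below -0.035 m and linear speed of rod below 0.03 m/s); the robot touches nothing.
It fails at once if the robot itself touches a bead (contact force between any of the fingers, the arm and small_1 above 0.3 N or contact force between any of the fingers, the arm and small_2 above 0.3 N or contact force between any of the fingers, the arm and small_3 above 0.3 N or contact force between any of the fingers, the arm and small_4 above 0.3 N or contact force between any of the fingers, the arm and large_1 above 0.3 N or contact force between any of the fingers, the arm and large_2 above 0.3 N or contact force between any of the fingers, the arm and large_3 above 0.3 N).
It fails at once if a bead leaves the sieve (horizontal distance between any of small_1_center, small_2_center, small_3_center, small_4_center, large_1_center, large_2_center, large_3_center and sieve above 0.1 m).
It fails at once if the rod is rammed into the sieve (more than 40 N) (contact force between rod and sieve above 40 N).
It fails at once if the tub of wipes or the dish is shifted more than 20 mm (distance of any of wipe_tub, petri_dish from where it was at the start of the episode above 0.02 m).
It also fails if it takes over 72 s, if anything falls off the work surface, if the arm or the gripper's body presses on something with over 40 N, if the wrist force passes 120 N, or if a joint passes its speed limit or range.

ROBOT

A 6-joint arm with a two-finger parallel gripper is mounted at the origin on a cart in front of the work surface, level with it; the furniture and walls round the work are solid. World frame = base frame: x ahead of the robot, y to its left, z up, the work surface at z = 0. Lengths are in mm, angles in rad, forces in N, time in s.
With the tool pointing down it reaches from about 150 to 775 mm from the base axis. Payload 6.1 kg.
Tool frame: the origin (TCP) lies midway between the tips of the shut fingers; the grasp point (between the pads) lies 19 mm behind it (r.grip_point_offset is the distance from the TCP to the grasp point, in mm); z points along the fingers, x is the direction in which the jaws open and shut, and the axes are right-handed (so a half turn about z gives the same grasp; the last joint's range is limited). The gripper opens to 85 mm and grips with 20 to 120 N. Pads are 22 mm wide; open, the fingers measure 114 mm over their backs; the gripper's body (76 mm by 85 mm) begins 54 mm behind the grasp point. The pads swing forward as they close: fully open they stand 13 mm farther back than shut.
Start: joints at [1.242, 0.126, -0.04, 1.405, 0, 1.571], TCP at [169.519, 496.861, 202.795] pointing down, gripper open.
Joint ranges: [-2.72, 2.72], [-0.95, 1.95], [-1.27, 1.35], [-1.78, 2.02], [-1.46, 1.47], [-3.14, 3.14]. Speed limits (rad/s): [2.39, 2.39, 3.01, 3.14, 3.14, 3.14].

INTERFACE

Orientations are given as a rotation vector (axis times angle).
In Python, from bench import r, vision gives the robot as it stands.
- The arm moves only by the tool play_rows, never from a script. Its arguments are lists of equal length, an entry for each row: "linear": the shift along the tool's x, y, z in units of 50 mm (1.0 is 50 mm), a list of three; "angular": the turn, a rotation vector about the tool's x, y, z in units of 8 degrees (1.0 is 8 degrees), a list of three; "grip": the finger opening in mm, from 0 to 85.4. A call has 1 to 8 rows; each row is the pose to reach, as a shift and turn from the pose measured when the call began, along the tool's axes at that moment; what a row does not reach only later rows make up. A row lasts 1/10 s, in which the tool goes at most 50 mm and 8.59 degrees, less where a joint would pass 70% of its speed; a pose out of reach is approached as far as the arm can. A call with a gripper value outside its range is refused whole. The fingers move at their own pace and stop on an object; "force" is the grip in N (left out, the last holds). Time passes only in rows, so rows that repeat a pose let the fingers close. It gives the time, the measured TCP pose, the force and the opening at its end, in the units of the state.
- r.get_state(): the state, without advancing time (a new reading comes with each control period).
- vision.read_camera(name): name is "side" or "top"; returns the picture (400x640x3 uint8, red, green, blue); there is no depth.
- vision.calibration(name): a dict with "vertical_fov" (degrees; the focal length in pixels is half the picture's height over the tangent of half this angle, whatever the lens; pixels are square), "cx", "cy" (the principal point, pixels), "dist" ([k1, k2, p1, p2, k3] as OpenCV has them; the pictures are not rectified), "view" (4x4, takes a point from world to camera coordinates). Camera axes: x right, y down, z forward; pixel columns grow to the right and rows downward; lengths in mm; the calibration is good to about 2 mm. A picture is of the moment at which its call begins. calibration takes no time and is no camera call.
- r.sign_off(): hands the job in, once; it reports no verdict.
The state is a dict: "time": time; "joints": joint angles; "joint_vel": joint speeds; "effort": joint torques, N m; "position": TCP position; "orientation": TCP orientation; "ft_force": force on the tool from outside, world axes, zero at the start; "moment": the same for the moment, N m; "grip_width": finger opening in mm.
Only numpy, scipy, OpenCV 4.12 (cv2) and the standard library are available. Lean on these libraries where they do the work, as an engineer would, in place of code of your own. Each camera call takes 0.05 s, during which the arm holds its last target.

## Working session

There is one attempt and no reset: what is moved stays moved. The work goes in short steps, Python scripts to look and compute and a tool call to move; the robot and the scene stay as the last step left them, time stands still between calls to the robot, and variables do not carry over. Pictures are saved under pics/ and viewed, and the job is handed in when it is done.

Besides the shell and the picture viewer there is one more tool, called after ">>>" as a command line: name --argument value ..., lists and objects as JSON in quotes. play_rows: Moves the arm, as the interface text tells. Its arguments: {"type":"object","properties":{"linear":{"type":"array","items":{"type":"array","items":{"type":"number"}}},"angular":{"type":"array","items":{"type":"array","items":{"type":"number"}}},"grip":{"type":"array","items":{"type":"number"}},"force":{"type":"number"}},"required":["linear","angular","grip"]}

```bash
ls; mkdir -p pics; python3 - <<'E'
from bench import r, vision
import cv2
for n in("side","top"):
    im=vision.read_camera(n); cv2.imwrite(f"pics/{n}0.png",im[:,:,::-1])
    c=vision.calibration(n); print(n,c)
print(r.get_state())
E
```

```text
pics
side {'vertical_fov': 49.18507599372309, 'cx': 322.769634549842, 'cy': 199.3570593633135, 'dist': array([-0.00370886,  0.        ,  0.        ,  0.        ,  0.        ]), 'view': array([[ 9.90269480e-01,  1.38760209e-01, -1.05811549e-02,
        -5.21015914e+02],
       [ 1.09262321e-01, -8.22337831e-01, -5.58410455e-01,
        -5.07049345e+01],
       [-8.61864355e-02,  5.51820710e-01, -8.29497319e-01,
         1.00183332e+03],
       [ 0.00000000e+00,  0.00000000e+00,  0.00000000e+00,
         1.00000000e+00]])}
top {'vertical_fov': 44.30192898378567, 'cx': 318.2807044637024, 'cy': 203.44595838369318, 'dist': array([-0.10433673,  0.        ,  0.        ,  0.        ,  0.        ]), 'view': array([[ 1.96424167e-02, -9.99801993e-01, -3.18589944e-03,
        -8.50040063e+01],
       [-9.88419814e-01, -1.89390426e-02, -1.50557575e-01,
         5.64183595e+02],
       [ 1.50467425e-01,  6.10632075e-03, -9.88596109e-01,
         1.17196475e+03],
       [ 0.00000000e+00,  0.00000000e+00,  0.00000000e+00,
         1.00000000e+00]])}
{'time': 0.1, 'joints': array([ 1.24199951e+00,  1.26355095e-01, -4.05017872e-02,  1.40541920e+00,
       -3.46304182e-05,  1.57085650e+00]), 'joint_vel': array([-0.00016152, -0.00188821,  0.00173982, -0.00156597,  0.00094061,
        0.00197278]), 'effort': array([ 3.00658299e-03, -4.36903882e+01,  3.53604519e+01,  1.36929713e-02,
        1.52882872e-04, -8.21729714e-06]), 'position': array([169.40171418, 496.48081796, 202.09019689]), 'orientation': array([ 2.55437970e+00,  1.82733661e+00, -1.85820896e-03]), 'ft_force': array([-0.04704041,  0.44513858, -0.01238203]), 'moment': array([-0.03626555, -0.02279833,  0.05563439]), 'grip_width': 85.39114334088521}
```

View pics/side0.png

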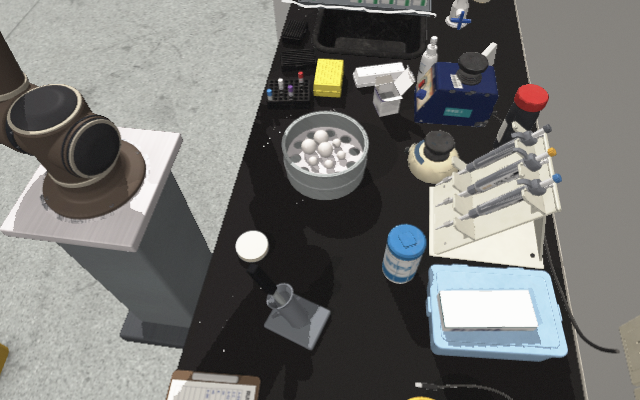

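View pics/top0.png

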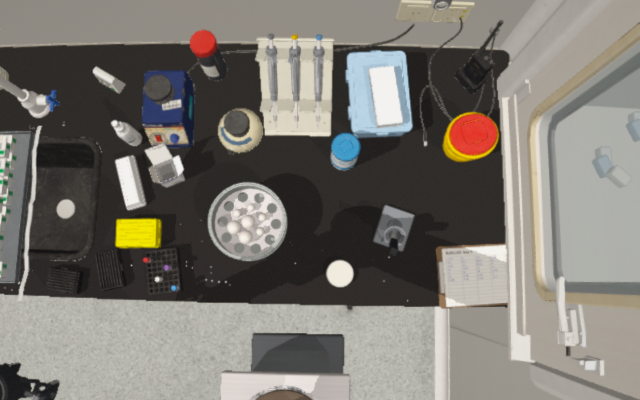

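```bash
cat > h.py <<'E'
import numpy as np, cv2
from bench import r, vision
from scipy.spatial.transform import Rotation as R
def K(n):
    c=vision.calibration(n); f=200/np.tan(np.radians(c["vertical_fov"]/2))
    return np.array([[f,0,c["cx"]],[0,f,c["cy"]],[0,0,1]]),np.array(c["dist"]),np.array(c["view"])
def proj(n,P):
    k,d,V=K(n); P=np.atleast_2d(np.array(P,float))
    return cv2.projectPoints(P,cv2.Rodrigues(V[:3,:3])[0],V[:3,3],k,d)[0][:,0]
def ray(n,uv):
    k,d,V=K(n); p=cv2.undistortPoints(np.array([[uv]],float),k,d)[0,0]
    dr=V[:3,:3].T@np.array([p[0],p[1],1]); return -V[:3,:3].T@V[:3,3],dr/np.linalg.norm(dr)
def onz(n,uv,z):
    o,d=ray(n,uv); return o+d*(z-o[2])/d[2]
def tri(us,ut):
    a,d=ray("side",us); b,e=ray("top",ut)
    s=np.linalg.lstsq(np.c_[d,-e],b-a,rcond=None)[0]
    p,q=a+d*s[0],b+e*s[1]; return (p+q)/2,np.linalg.norm(p-q)
def snap(n,name,box=None,k=1,gamma=1,draw=None):
    im=vision.read_camera(n)[:,:,::-1].copy()
    if draw is not None:
        for uv in draw: cv2.circle(im,tuple(int(round(x)) for x in uv),1,(0,0,255),-1)
    if box: x0,y0,x1,y1=box; im=im[y0:y1,x0:x1]
    im=cv2.resize(im,None,fx=k,fy=k,interpolation=cv2.INTER_CUBIC)
    if gamma!=1: im=(255*(im/255.)**gamma).astype(np.uint8)
    cv2.imwrite("pics/"+name,im)
E
python3 - <<'E'
from h import *
for n,b in(("side",(230,225,350,355)),("top",(320,180,450,300))):
    im=cv2.imread(f"pics/{n}0.png"); x0,y0,x1,y1=b
    c=cv2.resize(im[y0:y1,x0:x1],None,fx=4.5,fy=4.5,interpolation=cv2.INTER_CUBIC)
    cv2.imwrite(f"pics/{n}_rest.png",(255*(c/255.)**.5).astype(np.uint8))
for n,b in(("side",(275,105,375,200)),("top",(200,175,295,265))):
    im=cv2.imread(f"pics/{n}0.png"); x0,y0,x1,y1=b
    cv2.imwrite(f"pics/{n}_sv.png",cv2.resize(im[y0:y1,x0:x1],None,fx=6,fy=6,interpolation=cv2.INTER_CUBIC))
E
```

```text
(no output)
```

View pics/side_rest.png

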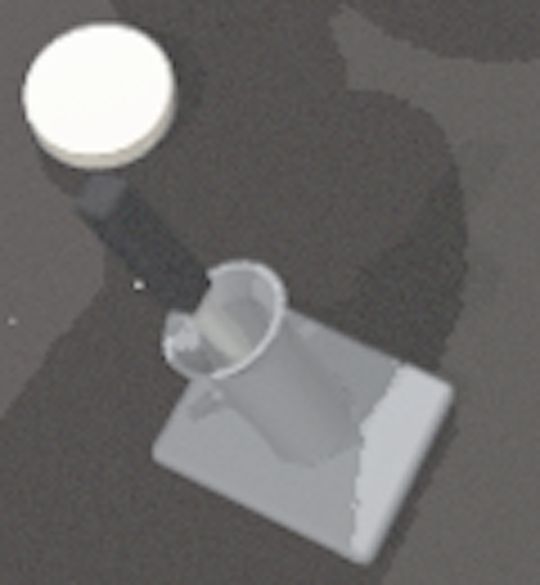

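View pics/top_rest.png

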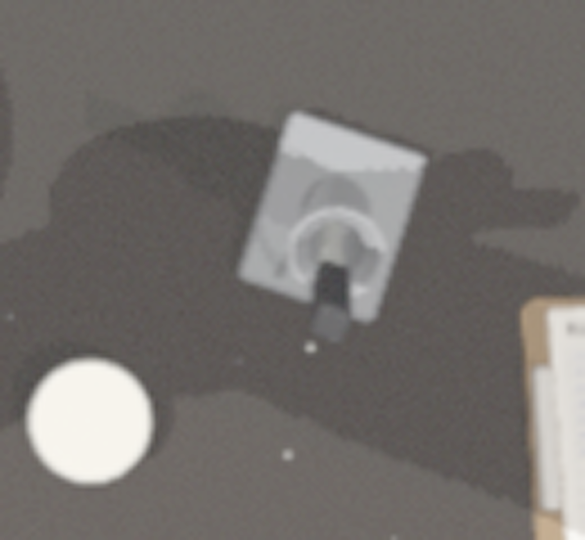

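View pics/side_sv.png

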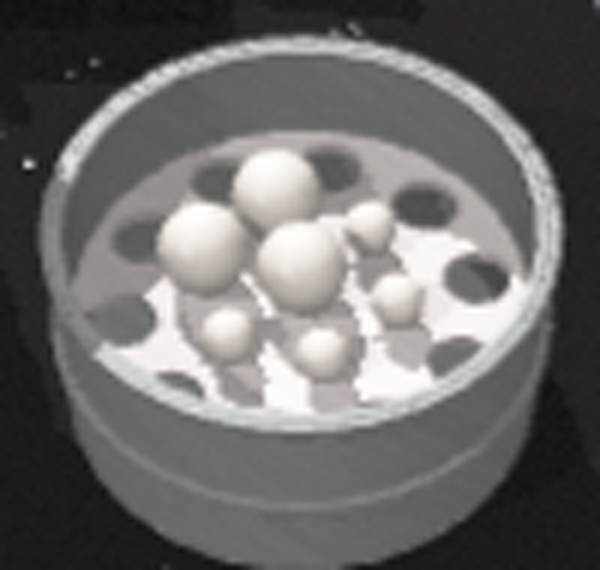

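View pics/top_sv.png

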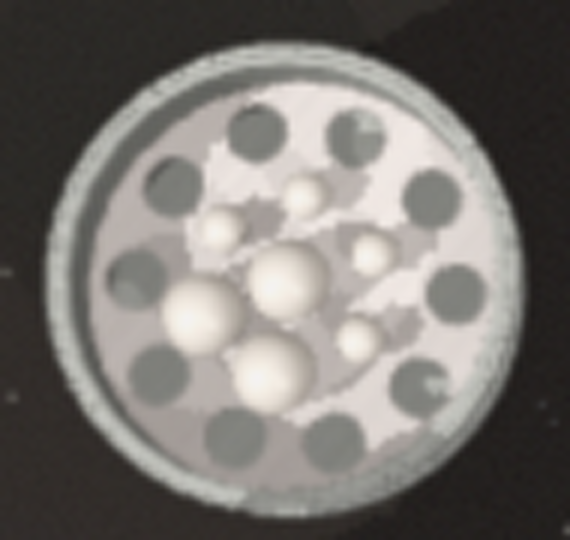

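```bash
python3 - <<'E'
from h import *
S=lambda x,y:(230+x/4.5-.39,225+y/4.5-.39)
T=lambda x,y:(320+x/4.5-.39,180+y/4.5-.39)
print("rodtop",tri(S(102,192),T(332,324)))
print("mouth",tri(S(224,320),T(338,251)))
for c in((295,112),(427,158),(372,322),(240,275)): print("plate",onz("top",T(*c),12))
for c in((455,388),(362,563),(155,455)): print("plateS",onz("side",S(*c),12))
print("dish",onz("top",T(91,421),16),onz("side",S(98,90),16))
s=lambda x,y:(275+x/6-.42,105+y/6-.42); t=lambda x,y:(200+x/6-.42,175+y/6-.42)
print("sieve",onz("top",t(285,279),90))
import scipy.optimize as so
# rim outer extremes
print([onz("top",t(*p),90).round(1) for p in((47,279),(523,279),(284,42),(284,515))])
print([onz("side",s(*p),90).round(1) for p in((42,230),(560,230),(300,37),(300,430))])
print("deck holes"); 
for c in((257,133),(355,137),(432,198),(456,293),(420,388),(334,442),(235,437),(159,374),(137,279),(173,186)): print(onz("top",t(*c),48).round(1))
print("small")
for a,b in(((371,226),(372,254)),((398,300),(359,339)),((323,353),(221,229)),((227,334),(304,196))): print(onz("top",t(*b),58).round(1),onz("side",s(*a),58).round(1))
print("large")
for b in((202,314),(289,281),(272,371)):print(onz("top",t(*b),65).round(1))
for a in((277,190),(203,248),(301,267)):print(onz("side",s(*a),65).round(1))
for a in((371,226),(398,300),(323,353),(227,334)):print(onz("side",s(*a),58).round(1))
E
```

```text
rodtop (array([ 445.66001196, -241.92611584,  156.70613004]), np.float64(4.0850128299848425))
mouth (array([ 487.06258982, -256.1371638 ,   86.04298659]), np.float64(1.981585260955749))
plate [ 570.93018335 -243.63747476   12.        ]
plate [ 546.14664128 -318.29429779   12.        ]
plate [ 453.43231211 -286.758641     12.        ]
plate [ 478.38829155 -212.89051601   12.        ]
plateS [ 575.29511166 -243.97769479   12.        ]
plateS [ 548.33100104 -318.75375518   12.        ]
plateS [ 458.91504852 -287.94461996   12.        ]
dish [ 396.02219942 -130.72186079   16.        ] [ 399.07947086 -130.59711482   16.        ]
sieve [513.04381562  93.42444015  90.        ]
[array([511.1, 188.2,  90. ]), array([514.9,  -0.6,  90. ]), array([608.3,  97.8,  90. ]), array([420.3,  90.2,  90. ])]
[array([426.8,  80.8,  90. ]), array([609.7, 104.7,  90. ]), array([504.9, 187.8,  90. ]), array([530.2,   4.5,  90. ])]
deck holes
[578.1 113.9  48. ]
[577.2  73.3  48. ]
[552.4  40.6  48. ]
[513.4  29.5  48. ]
[474.3  42.9  48. ]
[451.7  77.2  48. ]
[452.8 117.6  48. ]
[477.7 149.9  48. ]
[516.5 160.8  48. ]
[555.3 147.7  48. ]
small
[527.6  63.2  58. ] [539.9 125.9  58. ]
[492.9  67.3  58. ] [554.   91.8  58. ]
[536.6 125.3  58. ] [530.1  63.7  58. ]
[550.8  91.9  58. ] [494.5  67.9  58. ]
large
[501.  130.3  65. ]
[515.1  95.6  65. ]
[478.6 101.   65. ]
[503.6 132.9  65. ]
[480.7 101.2  65. ]
[517.6  96.8  65. ]
[539.9 125.9  58. ]
[554.   91.8  58. ]
[530.1  63.7  58. ]
[494.5  67.9  58. ]
```

>>> play_rows --linear '[[-0.75, 0.6, 0], [-1.5, 1.2, 0], [-2.25, 1.8, 0], [-3, 2.4, 0], [-3.75, 3, 0], [-4.5, 3.6, 0], [-5.25, 4.2, 0], [-6, 4.8, 0]]' --angular '[[0, 0, 0], [0, 0, 0], [0, 0, 0], [0, 0, 0], [0, 0, 0], [0, 0, 0], [0, 0, 0], [0, 0, 0]]' --grip '[85, 85, 85, 85, 85, 85, 85, 85]'

```text
time: 0.9
position: [299.5, 133.3, 202.4]
orientation: [2.553, 1.829, -0.001]
ft_force: [1.2, 0.6, 0.7]
grip_width: 85.3
```

```bash
cat >> h.py <<'E'
RX=np.array([.947,-.322,0]); RX/=np.linalg.norm(RX); RY=np.cross([0,0,1],RX)
def Rt(tilt,yx=None):
    # tool rotation with z=down tilted by tilt deg toward +RX; x=RY
    x=RY; z=np.sin(np.radians(tilt))*RX+np.cos(np.radians(tilt))*np.array([0,0,-1.]); return R.from_matrix(np.c_[x,np.cross(z,x),z])
def to(P,tilt):
    s=r.get_state(); R0=R.from_rotvec(s["orientation"])
    l=R0.inv().apply(np.array(P)-s["position"])/50; a=(R0.inv()*Rt(tilt)).as_rotvec(degrees=True)/8
    print("t",round(s["time"],2),"pos",s["position"].round(1),"grip",round(s["grip_width"],1),"F",s["ft_force"].round(1)); print("lin",l.round(3),"ang",a.round(3))
E
python3 -c "
from h import *
to((428,-236,198.5),25); print(r.get_state()['joints'])"
```

```text
t 0.9 pos [299.5 133.3 202.4] grip 85.3 F [1.2 0.6 0.7]
lin [-6.164  4.811  0.088] ang [-3.123e+00  9.000e-03  1.000e-03]
[ 4.19681375e-01 -2.47320299e-01 -3.87379760e-01  1.43130384e+00
 -1.11544192e-03  7.47562253e-01]
```

>>> play_rows --linear '[[-0.8, 0.6, 0], [-1.6, 1.2, 0], [-2.4, 1.8, 0], [-3.2, 2.4, 0], [-4, 3, 0], [-4.8, 3.6, 0], [-5.5, 4.2, 0], [-6.15, 4.81, 0.09]]' --angular '[[-0.4, 0, 0], [-0.8, 0, 0], [-1.2, 0, 0], [-1.6, 0, 0], [-2, 0, 0], [-2.4, 0, 0], [-2.8, 0, 0], [-3.12, 0, 0]]' --grip '[85, 85, 85, 85, 85, 85, 85, 85]'

```text
time: 1.7
position: [428.1, -237.9, 199.1]
orientation: [2.246, 1.606, 0.357]
ft_force: [2.0, 0.8, -1.2]
grip_width: 85.1
```

```bash
python3 -c "
from h import *
to((428,-236,198.5),25); print(r.get_state()['joints'])"
```

```text
t 1.7 pos [ 428.1 -237.9  199.1] grip 85.1 F [ 2.   0.8 -1.2]
lin [ 0.035 -0.017  0.006] ang [ 0.025  0.018 -0.006]
[-0.5743311  -0.31529144 -0.53719567  0.92027945  0.10159342 -0.22299539]
```

Look before descending.

```bash
python3 -c "
from h import *
G=np.array([460.4,-247.1,125.1])
A=np.array([-.423*RX[0],-.423*RX[1],.906])
pts=[G+A*t for t in(-125,-35,0,35)]
snap('side','s1.png',(200,180,360,360),4,.6,draw=proj('side',pts))
snap('top','t1.png',(310,150,470,310),4,.6,draw=proj('top',pts))
to((428,-236,198.5),25)"
```

```text
t 1.8 pos [ 427.7 -239.1  196.9] grip 85.0 F [-0.9  0.3 -0.1]
lin [ 0.06   0.001 -0.035] ang [-0.005  0.029 -0.034]
```

View pics/s1.png

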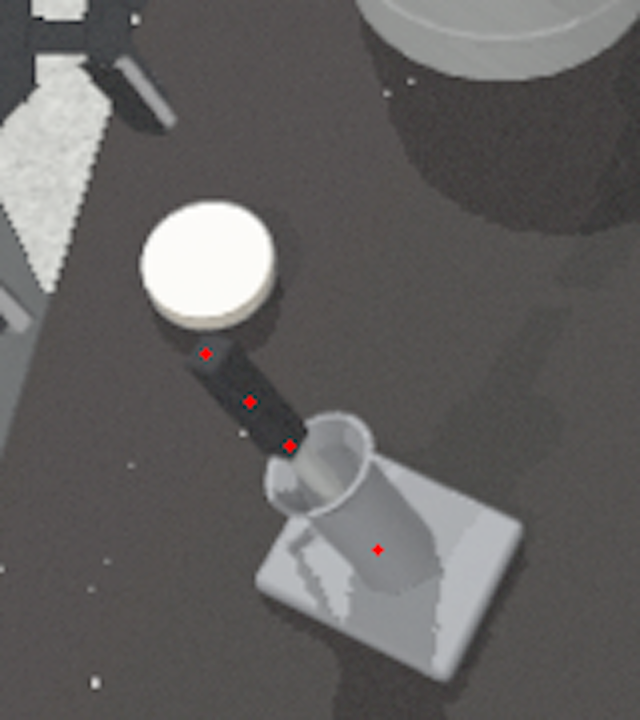

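View pics/t1.png

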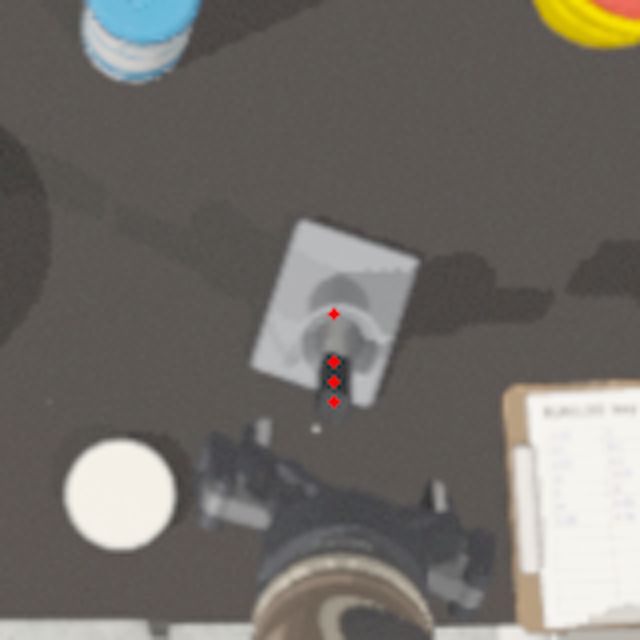

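>>> play_rows --linear '[[0.06, 0, 0.4], [0.06, 0, 0.8], [0.06, 0, 1.2], [0.06, 0, 1.5], [0.06, 0, 1.75], [0.06, 0, 1.9], [0.06, 0, 1.97], [0.06, 0, 1.97]]' --angular '[[0, 0, 0], [0, 0, 0], [0, 0, 0], [0, 0, 0], [0, 0, 0], [0, 0, 0], [0, 0, 0], [0, 0, 0]]' --grip '[85, 85, 85, 85, 85, 85, 85, 85]'

```text
time: 2.6
position: [467.7, -249.6, 107.3]
orientation: [2.252, 1.604, 0.353]
ft_force: [0.6, 0.8, 0.4]
grip_width: 85.3
```

```bash
python3 -c "
from h import *
snap('side','s2.png',(180,150,360,350),3.5,.6)
snap('top','t2.png',(310,150,470,310),4,.6)
to((468,-249.7,107.9),25)"
```

```text
t 2.7 pos [ 468.  -249.9  108.1] grip 85.0 F [-0.3 -0.3  0.3]
lin [ 0.005 -0.003  0.004] ang [-0.001  0.029 -0.033]
```

View pics/s2.png

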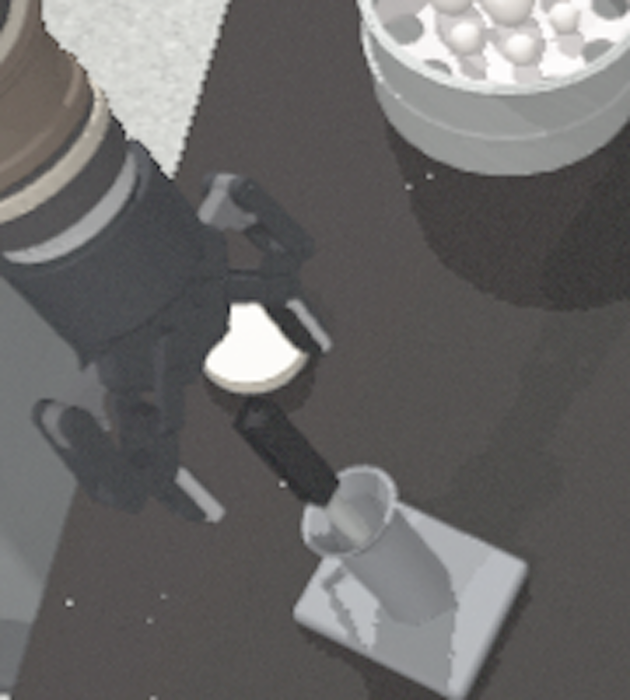

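View pics/t2.png

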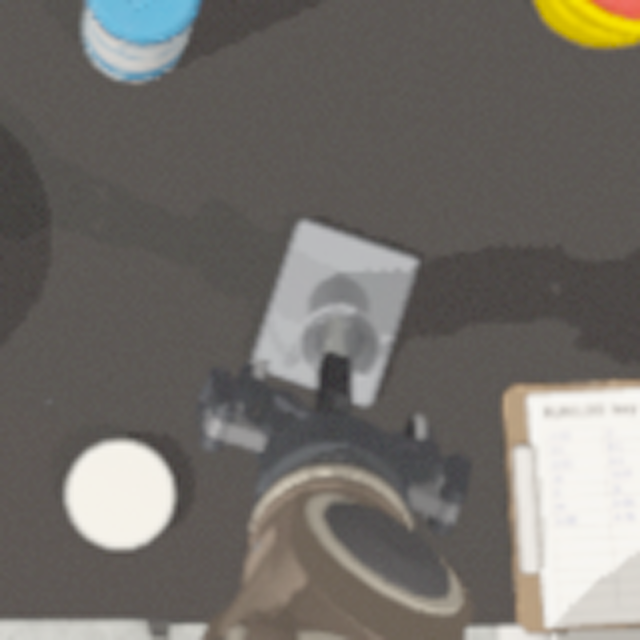

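>>> play_rows --linear '[[0, 0, 0], [0, 0, 0], [0, 0, 0], [0, 0, 0], [0, 0, 0], [0, 0, 0], [0, 0, 0], [0, 0, 0]]' --angular '[[0, 0, 0], [0, 0, 0], [0, 0, 0], [0, 0, 0], [0, 0, 0], [0, 0, 0], [0, 0, 0], [0, 0, 0]]' --grip '[60, 40, 30, 22, 16, 12, 12, 12]' --force 70

```text
time: 3.5
position: [468.1, -250.1, 108.3]
orientation: [2.251, 1.603, 0.353]
ft_force: [0.3, -0.7, 1.1]
grip_width: 16.7
```

>>> play_rows --linear '[[0, 0, 0], [0, 0, 0], [0, 0, 0]]' --angular '[[0, 0, 0], [0, 0, 0], [0, 0, 0]]' --grip '[10, 10, 10]'

```text
time: 3.8
position: [468.1, -250.1, 108.3]
orientation: [2.251, 1.603, 0.353]
ft_force: [-0.7, -0.2, 0.9]
grip_width: 17.1
```

```bash
python3 -c "
from h import *
snap('side','s3.png',(180,150,360,350),3.5,.6)
to((468,-249.7,107.9),25)"
```

```text
t 3.85 pos [ 468.1 -250.1  108.3] grip 16.9 F [ 0.1 -0.2  1.7]
lin [ 0.007 -0.007  0.005] ang [ 0.001  0.032 -0.032]
```

View pics/s3.png

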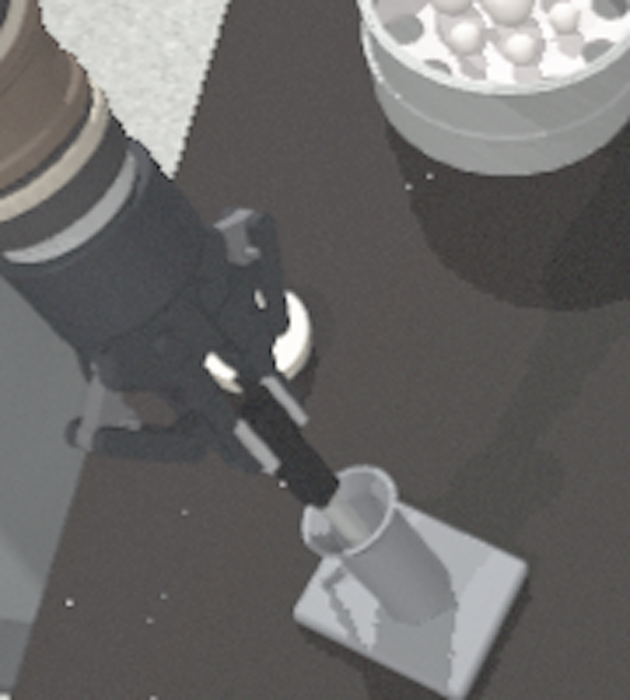

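>>> play_rows --linear '[[0, 0, -0.2], [0, 0, -0.5], [0, 0, -0.9], [0, 0, -1.3], [0, 0, -1.7], [0, 0, -2.1], [0, 0, -2.5], [0, 0, -2.8]]' --angular '[[0, 0, 0], [0, 0, 0], [0, 0, 0], [0, 0, 0], [0, 0, 0], [0, 0, 0], [0, 0, 0], [0, 0, 0]]' --grip '[10, 10, 10, 10, 10, 10, 10, 10]'

```text
time: 4.65
position: [411.4, -230.0, 236.7]
orientation: [2.251, 1.603, 0.353]
ft_force: [-0.2, 0.1, -0.9]
grip_width: 16.6
```

```bash
python3 -c "
from h import *
s=r.get_state(); R0=R.from_rotvec(s['orientation'])
pts=[s['position']+R0.apply([0,0,d]) for d in(-54,16,106)]
print(proj('side',pts),proj('top',pts))
snap('side','s4.png',(150,130,350,330),3.5,.6)
snap('top','t4.png',(310,150,470,310),4,.6)
to((430,-120,250),0);print(r.get_state()['joints'])"
```

```text
[[201.58009452 210.3319391 ]
 [227.9206396  240.70699821]
 [256.92074264 274.13802143]] [[392.70015515 275.76005937]
 [392.94883181 262.40830627]
 [393.21073964 247.59508777]]
t 4.75 pos [ 412.2 -230.6  237.9] grip 16.7 F [ 0.7 -0.  -1.9]
lin [ 2.205 -0.246 -0.391] ang [ 3.15   0.029 -0.039]
[-0.57933837 -0.34991354 -0.47420988  1.01778212  0.10121626 -0.22402466]
```

View pics/s4.png

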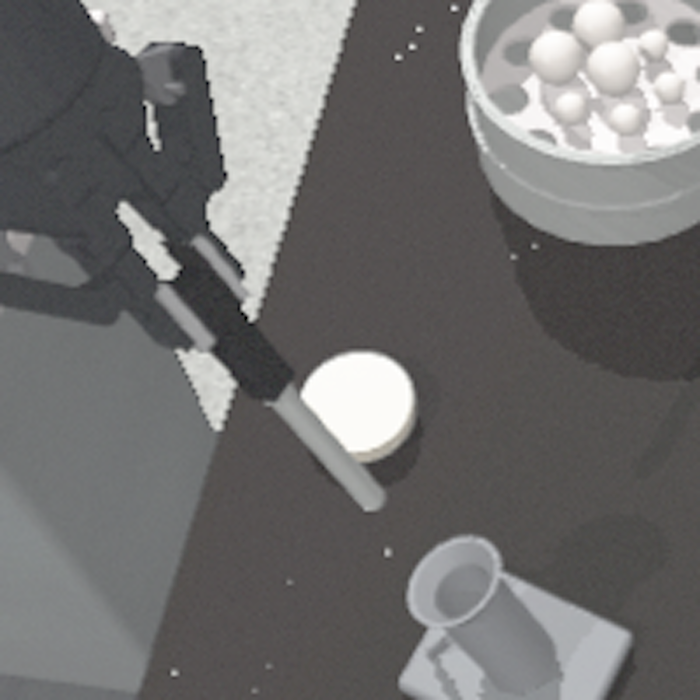

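View pics/t4.png

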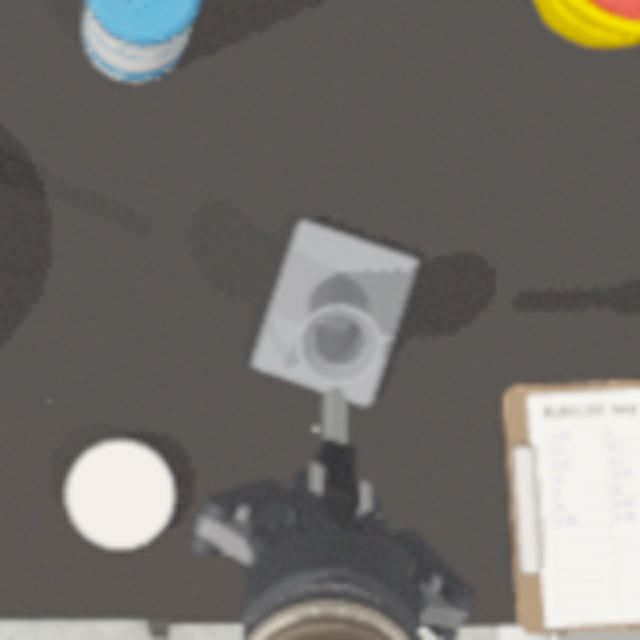

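```bash
cat >> h.py <<'E'
C=np.array([516.5,95.7]); L=106
def foot():
    s=r.get_state(); R0=R.from_rotvec(s['orientation']); return s['position']+R0.apply([0,0,L])
def sv(x,y,fz): # TCP pos for vertical rod with foot at sieve rel (x,y), world z fz
    return (C[0]+x,C[1]+y,fz+L)
E
python3 -c "
from h import *
to(sv(22.6,-14.1,130),0)"
```

```text
t 4.75 pos [ 412.2 -230.6  237.9] grip 16.7 F [ 0.7 -0.  -1.9]
lin [6.73  0.31  0.166] ang [ 3.15   0.029 -0.039]
```

>>> play_rows --linear '[[0.8, 0, 0], [1.6, 0, 0], [2.4, 0, 0], [3.2, 0.1, 0], [4, 0.2, 0], [4.9, 0.3, 0.1], [5.8, 0.3, 0.1], [6.5, 0.31, 0.17]]' --angular '[[0.4, 0, 0], [0.8, 0, 0], [1.2, 0, 0], [1.6, 0, 0], [2, 0, 0], [2.4, 0, 0], [2.8, 0, 0], [3.15, 0.03, -0.04]]' --grip '[10, 10, 10, 10, 10, 10, 10, 10]'

```text
time: 5.55
position: [536.0, 73.4, 234.8]
orientation: [-2.55, -1.83, 0.003]
ft_force: [0.0, -0.5, -0.4]
grip_width: 17.2
```

```bash
python3 -c "
from h import *
to(sv(22.6,-14.1,130),0)"
```

```text
t 5.55 pos [536.   73.4 234.8] grip 17.2 F [ 0.  -0.5 -0.4]
lin [ 0.175  0.005 -0.024] ang [-0.024  0.001  0.014]
```

>>> play_rows --linear '[[0.17, 0, 0], [0.17, 0, 0.3], [0.17, 0, 0.5], [0.17, 0, 0.5]]' --angular '[[0, 0, 0], [0, 0, 0], [0, 0, 0], [0, 0, 0]]' --grip '[10, 10, 10, 10]'

```text
time: 5.95
position: [537.3, 80.9, 207.9]
orientation: [-2.55, -1.829, 0.008]
ft_force: [-0.7, 0.3, -1.3]
grip_width: 16.3
```

```bash
python3 -c "
from h import *
print(foot(), proj('side',[foot()]),proj('top',[foot()]))
snap('side','s5.png',(270,70,380,200),6,.8)
snap('top','t5.png',(200,170,300,270),6,.8)
to(sv(22.6,-14.1,54),0)"
```

```text
[536.64021343  80.94580563 101.88317343] [[332.57856843 144.23078917]] [[252.02866331 210.63009724]]
t 6.05 pos [538.   80.9 209.9] grip 16.9 F [ 0.2 -0.3 -1.1]
lin [0.021 0.019 0.998] ang [-0.025  0.003  0.008]
```

View pics/s5.png

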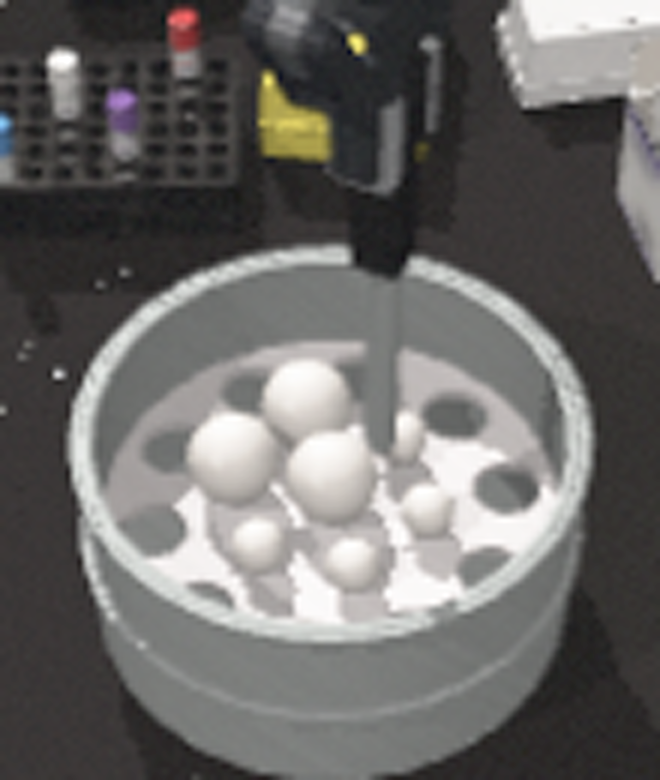

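View pics/t5.png

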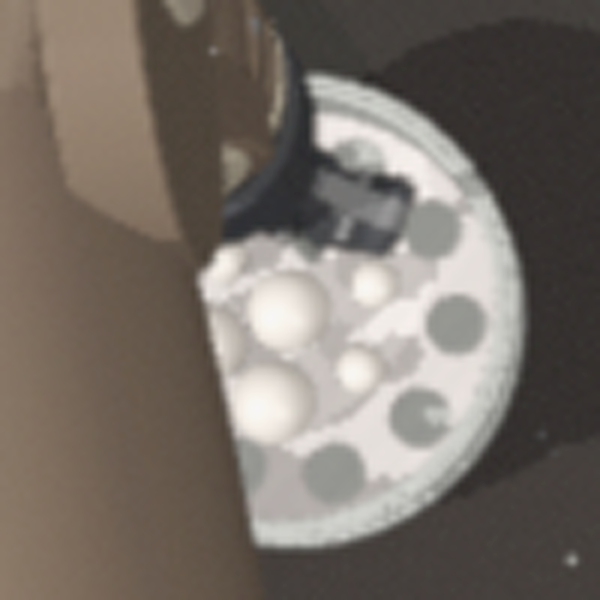

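>>> play_rows --linear '[[0.02, 0.02, 0], [0.02, 0.02, 0.3], [0.02, 0.02, 0.6], [0.02, 0.02, 0.8], [0.02, 0.02, 0.93], [0.02, 0.02, 0.95], [0.02, 0.02, 0.95]]' --angular '[[0, 0, 0], [0, 0, 0], [0, 0, 0], [0, 0, 0], [0, 0, 0], [0, 0, 0], [0, 0, 0]]' --grip '[10, 10, 10, 10, 10, 10, 10]'

```text
time: 6.75
position: [539.3, 81.5, 162.8]
orientation: [-2.551, -1.829, 0.003]
ft_force: [0.4, 0.0, -0.7]
grip_width: 16.6
```

```bash
cat >> h.py <<'E'
def st(name,x,y,fz=56):
    k=6
    im=vision.read_camera('side')[:,:,::-1]
    print(foot().round(1), "svrel",(foot()[:2]-C).round(1))
    im=cv2.resize(im[100:200,270:380],None,fx=k,fy=k,interpolation=cv2.INTER_CUBIC)
    # label grid at bead height
    for a in range(-60,61,20):
        for b in range(-60,61,20):
            if a*a+b*b<72**2:
                u=(proj('side',[(C[0]+a,C[1]+b,58)])[0]-[270,100]+.5)*k+[6,0]  # +1px side bias
                cv2.circle(im,tuple(u.astype(int)),2,(0,0,255) if (a,b)!=(0,0) else (255,0,0),-1)
    cv2.imwrite('pics/'+name,im)
    to(sv(x,y,fz),0)
def bead(u,v,z): # crop px -> sieve rel, bias-corrected
    return (onz('side',(270+(u-6)/6-.5,100+v/6-.5),z)[:2]-C).round(1)
E
python3 -c "
from h import *
st('s6.png',22.6,-14.1)"
```

```text
[539.2  81.6  57. ] svrel [ 22.7 -14.1]
t 6.8 pos [539.5  81.5 163. ] grip 16.9 F [-0.7  0.1 -0.9]
lin [-0.001 -0.007  0.021] ang [-0.019 -0.     0.007]
```

View pics/s6.png

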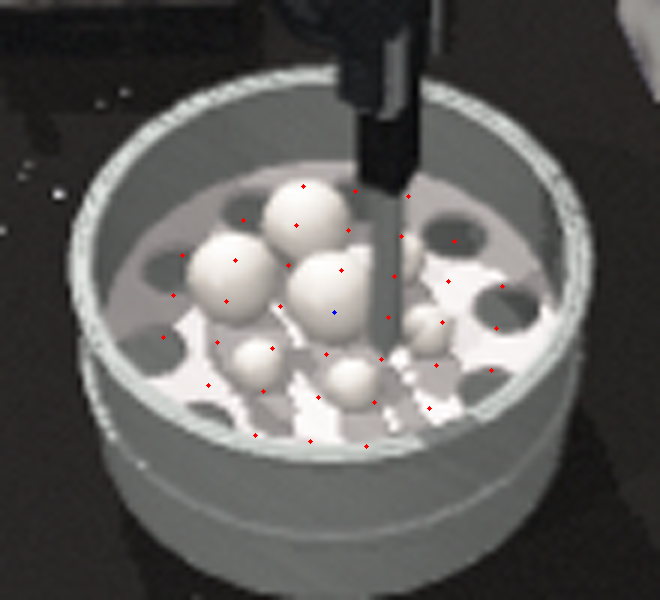

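>>> play_rows --linear '[[0.06, 0.04, 0.03], [0.14, 0.09, 0.03], [0.22, 0.14, 0.03], [0.3, 0.19, 0.03], [0.38, 0.24, 0.03], [0.46, 0.29, 0.03], [0.54, 0.34, 0.03], [0.6, 0.38, 0.03]]' --angular '[[0, 0, 0], [0, 0, 0], [0, 0, 0], [0, 0, 0], [0, 0, 0], [0, 0, 0], [0, 0, 0], [0, 0, 0]]' --grip '[10, 10, 10, 10, 10, 10, 10, 10]'

```text
time: 7.6
position: [567.4, 104.2, 161.4]
orientation: [-2.551, -1.829, 0.003]
ft_force: [0.0, 0.0, -0.3]
grip_width: 16.4
```

```bash
python3 -c "
from h import *
st('s7.png',19.6,-16.5)"
```

```text
[567.5 104.5  55.3] svrel [51.   8.8]
t 7.65 pos [567.7 104.4 161.3] grip 16.3 F [ 0.8  0.5 -0.5]
lin [-0.681 -0.438 -0.013] ang [-0.019 -0.001  0.01 ]
```

View pics/s7.png

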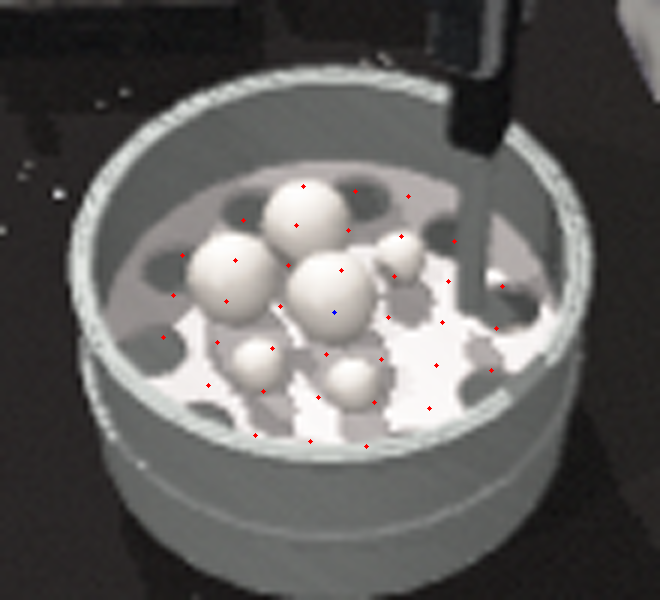

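>>> play_rows --linear '[[-0.3, -0.2, 0], [-0.6, -0.38, 0], [-0.68, -0.44, 0], [-0.68, -0.44, 0]]' --angular '[[0, 0, 0], [0, 0, 0], [0, 0, 0], [0, 0, 0]]' --grip '[10, 10, 10, 10]'

```text
time: 8.05
position: [535.9, 79.0, 161.8]
orientation: [-2.552, -1.829, 0.001]
ft_force: [-0.8, 1.5, -0.6]
grip_width: 16.3
```

```bash
python3 -c "
from h import *
st('s8.png',4.5,-51.5)
for n,p,z in (('s1',(351,383),58),('s2',(258,362),58),('s3',(401,255),58),('L1',(306,220),65),('L2',(332,297),65),('L3',(233,277),65)): print(n,bead(*p,z))"
```

```text
[536.1  79.5  55.7] svrel [ 19.6 -16.2]
t 8.1 pos [536.3  79.3 161.7] grip 16.8 F [ 0.5  0.3 -0. ]
lin [-0.763 -0.064 -0.007] ang [-0.014 -0.005  0.007]
s1 [ 10.6 -32.1]
s2 [-24.1 -26.9]
s3 [20.9 30.6]
L1 [-15.7  37. ]
L2 [-0.9  1.1]
L3 [-38.3   5.9]
```

View pics/s8.png

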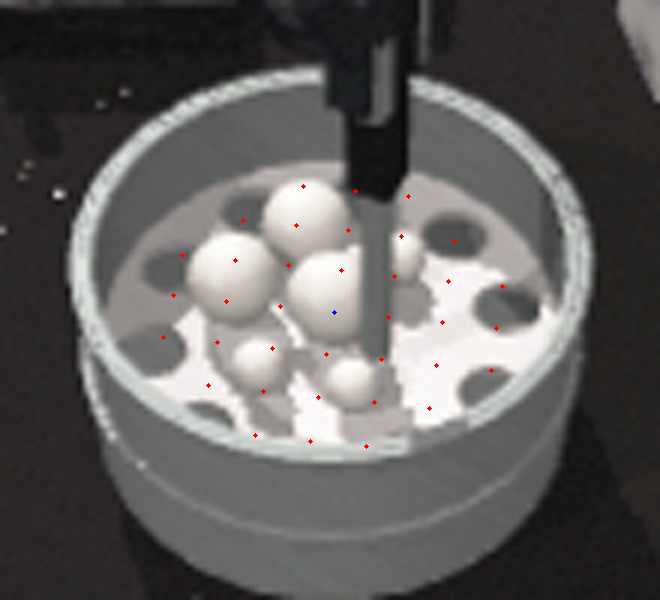

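>>> play_rows --linear '[[-0.08, -0.01, 0], [-0.18, -0.02, 0], [-0.28, -0.03, 0], [-0.38, -0.04, 0], [-0.48, -0.05, 0], [-0.58, -0.06, 0], [-0.68, -0.06, 0], [-0.76, -0.06, 0]]' --angular '[[0, 0, 0], [0, 0, 0], [0, 0, 0], [0, 0, 0], [0, 0, 0], [0, 0, 0], [0, 0, 0], [0, 0, 0]]' --grip '[10, 10, 10, 10, 10, 10, 10, 10]'

```text
time: 8.9
position: [521.1, 43.8, 161.7]
orientation: [-2.552, -1.829, 0.001]
ft_force: [-1.2, 0.0, -1.0]
grip_width: 16.4
```

```bash
python3 -c "
from h import *
st('s9.png',-6,-24)"
```

```text
[520.8  43.6  55.7] svrel [  4.3 -52.1]
t 8.95 pos [520.9  43.4 161.7] grip 16.9 F [-0.2 -1.1 -0.9]
lin [ 0.468 -0.379 -0.005] ang [-0.014 -0.003  0.003]
```

View pics/s9.png

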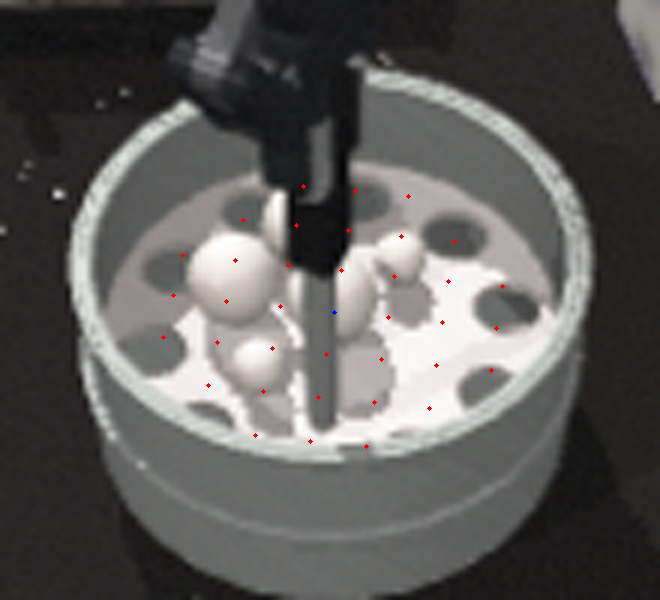

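```bash
python3 -c "
from h import *
to(sv(-5.9,-31.1,55),0);to(sv(-47.7,-22,55),0)"
```

```text
t 8.95 pos [520.9  43.4 161.7] grip 16.9 F [-0.2 -1.1 -0.9]
lin [ 0.334 -0.332  0.015] ang [-0.014 -0.003  0.003]
t 8.95 pos [520.9  43.4 161.7] grip 16.9 F [-0.2 -1.1 -0.9]
lin [ 0.238 -1.182  0.017] ang [-0.014 -0.003  0.003]
```

>>> play_rows --linear '[[0.15, -0.13, 0], [0.3, -0.28, 0], [0.34, -0.33, 0], [0.34, -0.33, 0]]' --angular '[[0, 0, 0], [0, 0, 0], [0, 0, 0], [0, 0, 0]]' --grip '[10, 10, 10, 10]'

```text
time: 9.35
position: [510.4, 65.8, 161.9]
orientation: [-2.551, -1.831, 0.001]
ft_force: [0.4, 0.4, -0.8]
grip_width: 16.8
```

```bash
python3 -c "
from h import *
st('s10.png',-47.7,-22)"
```

```text
[510.5  65.6  55.8] svrel [ -6.  -30.1]
t 9.4 pos [510.6  65.5 161.8] grip 16.7 F [ 0.1 -1.1 -1.1]
lin [-0.112 -0.846 -0.002] ang [-0.012 -0.003  0.012]
```

View pics/s10.png

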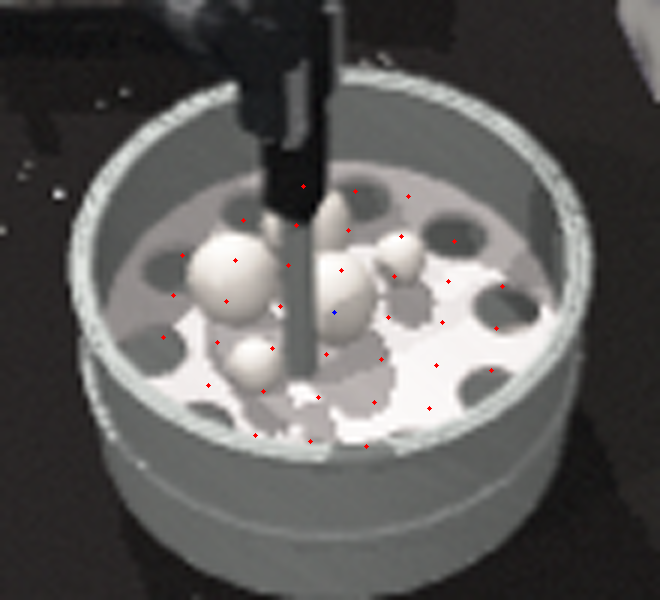

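>>> play_rows --linear '[[-0.03, -0.08, 0], [-0.04, -0.19, 0], [-0.06, -0.3, 0], [-0.07, -0.41, 0], [-0.08, -0.52, 0], [-0.09, -0.63, 0], [-0.1, -0.74, 0], [-0.11, -0.85, 0]]' --angular '[[0, 0, 0], [0, 0, 0], [0, 0, 0], [0, 0, 0], [0, 0, 0], [0, 0, 0], [0, 0, 0], [0, 0, 0]]' --grip '[10, 10, 10, 10, 10, 10, 10, 10]'

```text
time: 10.2
position: [468.1, 74.0, 161.9]
orientation: [-2.551, -1.83, 0.001]
ft_force: [0.7, 0.1, -1.4]
grip_width: 16.5
```

```bash
python3 -c "
from h import *
st('s11.png',-6,-31)"
```

```text
[467.2  74.2  56. ] svrel [-49.3 -21.5]
t 10.25 pos [467.4  74.1 162. ] grip 16.8 F [-0.6 -1.1 -0.9]
lin [ 0.098  0.877 -0.002] ang [-0.016 -0.003  0.013]
```

View pics/s11.png

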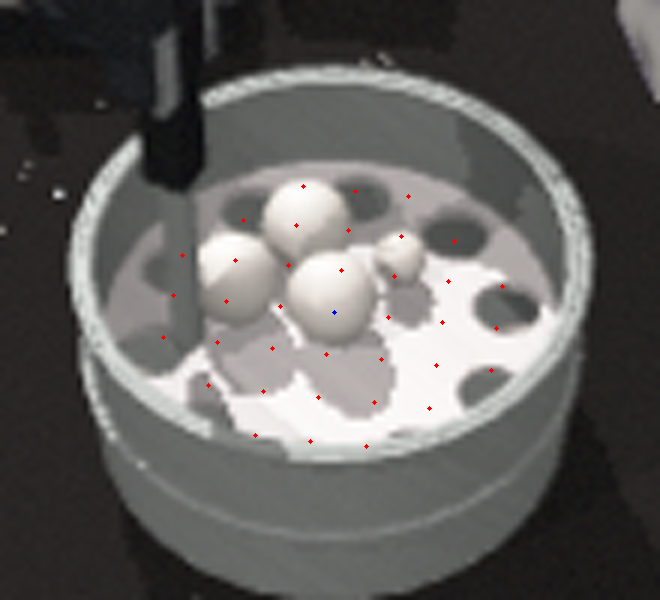

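```bash
python3 -c "
from h import *
for p in((-6,-32),(26,-15),(30.3,13.5)): to(sv(*p,56),0)"
```

```text
t 10.25 pos [467.4  74.1 162. ] grip 16.8 F [-0.6 -1.1 -0.9]
lin [ 0.079  0.883 -0.002] ang [-0.016 -0.003  0.013]
t 10.25 pos [467.4  74.1 162. ] grip 16.8 F [-0.6 -1.1 -0.9]
lin [ 0.606  1.381 -0.002] ang [-0.016 -0.003  0.013]
t 10.25 pos [467.4  74.1 162. ] grip 16.8 F [-0.6 -1.1 -0.9]
lin [ 1.174  1.28  -0.002] ang [-0.016 -0.003  0.013]
```

>>> play_rows --linear '[[0.03, 0.4, 0], [0.06, 0.75, 0], [0.08, 0.89, 0], [0.3, 1.11, 0], [0.56, 1.37, 0], [0.62, 1.41, 0], [0.95, 1.34, 0], [1.16, 1.28, 0]]' --angular '[[0, 0, 0], [0, 0, 0], [0, 0, 0], [0, 0, 0], [0, 0, 0], [0, 0, 0], [0, 0, 0], [0, 0, 0]]' --grip '[10, 10, 10, 10, 10, 10, 10, 10]'

```text
time: 11.05
position: [546.1, 109.6, 161.8]
orientation: [-2.55, -1.83, 0.002]
ft_force: [-0.3, 0.3, -0.5]
grip_width: 16.7
```

```bash
python3 -c "
from h import *
st('s12.png',9.5,51.5)
top=snap('top','t12.png',(200,170,300,270),6,.8)
print(bead(401,255,58))"
```

```text
[545.8 111.3  55.9] svrel [29.3 15.6]
t 11.1 pos [546.1 111.  161.9] grip 16.8 F [ 0.6  1.6 -1.5]
lin [ 0.557 -0.611 -0.   ] ang [-0.021 -0.01   0.025]
[20.9 30.6]
```

View pics/s12.png

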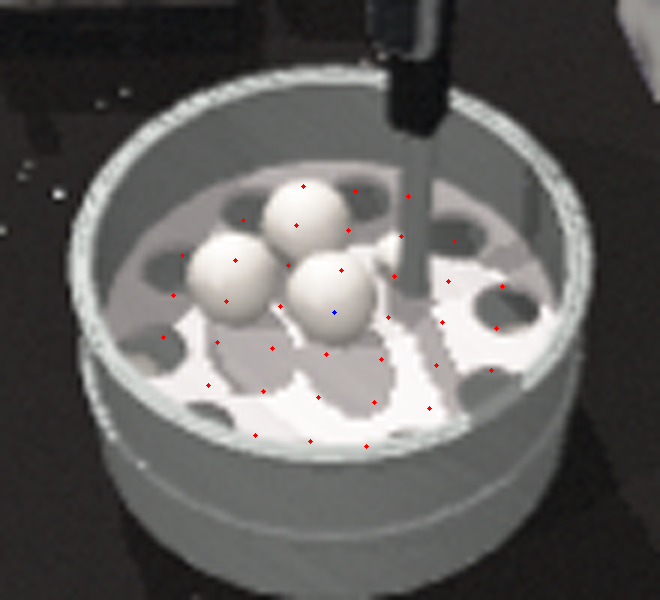

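View pics/t12.png

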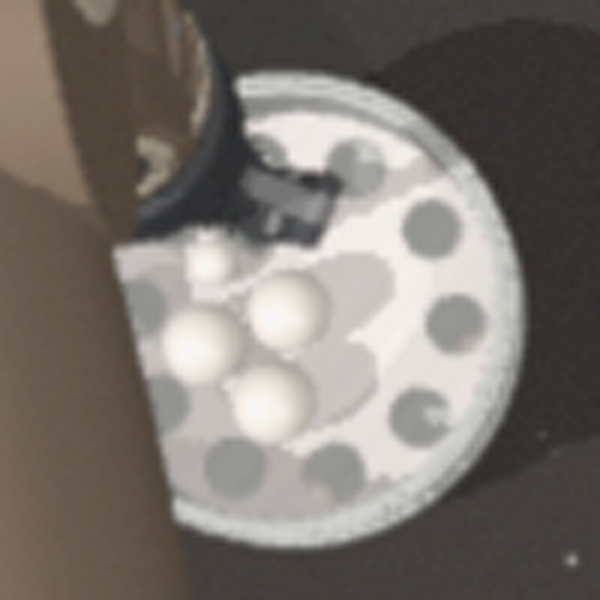

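```bash
python3 -c "
from h import *
snap('top','t13.png',(200,170,300,270),6,.8)
to(sv(31.5,19,56),0)
t=lambda x,y:(200+x/6-.42,170+y/6-.42)
print(onz('top',t(208,260),58)-[514.9,95.3,0])"
```

```text
t 11.2 pos [546.  109.4 162. ] grip 16.9 F [ 0.2  0.1 -1.9]
lin [ 0.113  0.004 -0.   ] ang [-0.016 -0.001  0.026]
[21.1645064  35.29396059 58.        ]
```

View pics/t13.png

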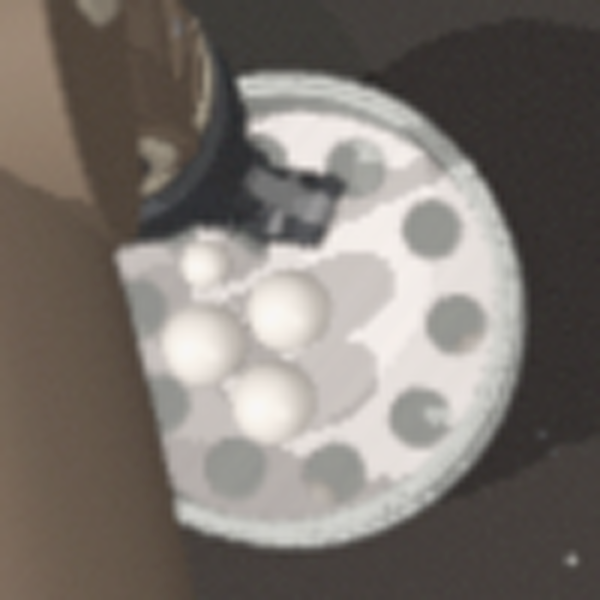

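>>> play_rows --linear '[[0, 0, 0], [0, 0, 0], [0, 0, 0], [0, 0, 0], [0, 0, 0], [0, 0, 0]]' --angular '[[0, 0, 0], [0, 0, 0], [0, 0, 0], [0, 0, 0], [0, 0, 0], [0, 0, 0]]' --grip '[10, 10, 10, 10, 10, 10]'

```text
time: 11.8
position: [546.1, 109.3, 162.0]
orientation: [-2.549, -1.832, 0.002]
ft_force: [0.1, -0.2, -0.2]
grip_width: 17.0
```

```bash
python3 -c "
from h import *
snap('top','t14.png',(200,170,300,270),6,.8)
st('s14.png',40,10)"
```

```text
[545.8 109.4  56. ] svrel [29.3 13.7]
t 11.9 pos [546.  109.3 161.9] grip 16.7 F [ 0.1  0.4 -1.3]
lin [-0.002  0.222 -0.002] ang [-0.017 -0.001  0.025]
```

View pics/t14.png

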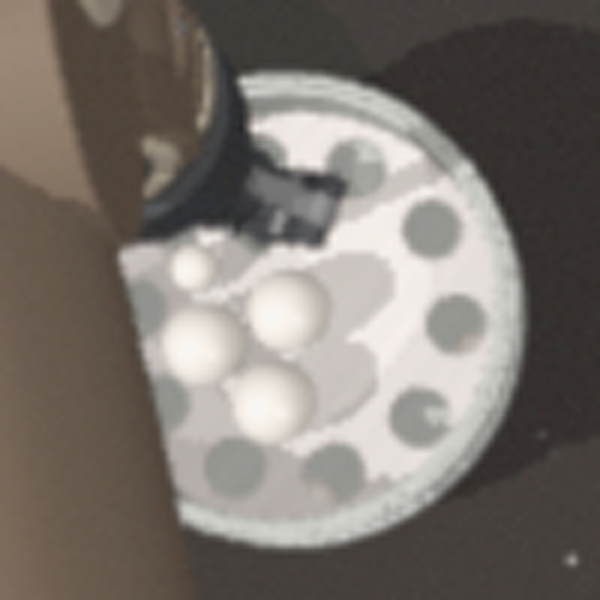

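View pics/s14.png

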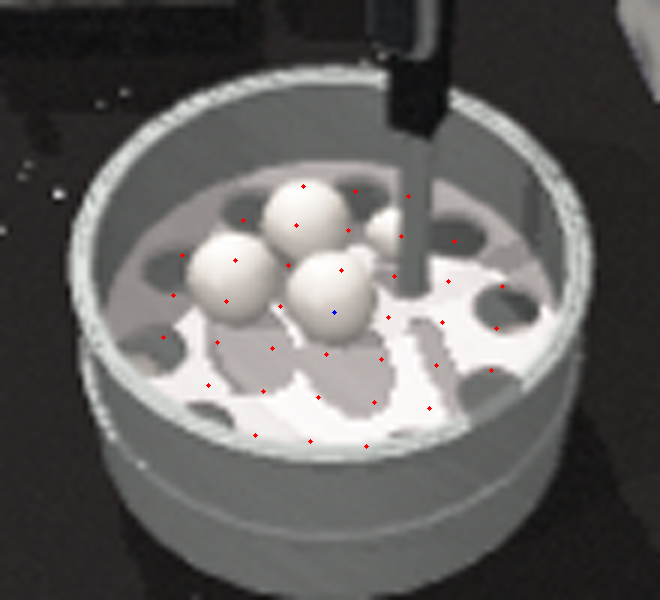

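```bash
python3 -c "
from h import *
t=lambda x,y:(200+x/6-.42,170+y/6-.42)
print(onz('top',t(191,268),58)-[514.9,95.3,0])
for p in((27.5,27),(10.5,53)): to(sv(*p,56),0)"
```

```text
[17.74403354 42.11140286 58.        ]
t 11.9 pos [546.  109.3 161.9] grip 16.7 F [ 0.1  0.4 -1.3]
lin [ 0.24  -0.124 -0.001] ang [-0.017 -0.001  0.025]
t 11.9 pos [546.  109.3 161.9] grip 16.7 F [ 0.1  0.4 -1.3]
lin [ 0.625 -0.612  0.001] ang [-0.017 -0.001  0.025]
```

>>> play_rows --linear '[[0.12, -0.06, 0], [0.24, -0.12, 0], [0.29, -0.18, 0], [0.35, -0.26, 0], [0.42, -0.35, 0], [0.49, -0.44, 0], [0.56, -0.53, 0], [0.63, -0.62, 0]]' --angular '[[0, 0, 0], [0, 0, 0], [0, 0, 0], [0, 0, 0], [0, 0, 0], [0, 0, 0], [0, 0, 0], [0, 0, 0]]' --grip '[10, 10, 10, 10, 10, 10, 10, 10]'

```text
time: 12.7
position: [526.4, 149.5, 162.1]
orientation: [-2.549, -1.833, 0.002]
ft_force: [0.5, -0.2, -2.1]
grip_width: 16.7
```

>>> play_rows --linear '[[0, 0, 0], [0, 0, 0], [0, 0, 0], [0, 0, 0]]' --angular '[[0, 0, 0], [0, 0, 0], [0, 0, 0], [0, 0, 0]]' --grip '[10, 10, 10, 10]'

```text
time: 13.1
position: [526.5, 149.3, 162.1]
orientation: [-2.55, -1.832, 0.002]
ft_force: [-0.3, -0.6, -0.5]
grip_width: 16.5
```

```bash
python3 -c "
from h import *
snap('top','t15.png',(200,170,300,270),6,.8)
st('s15.png',40,10)"
```

```text
[526.2 149.4  56. ] svrel [ 9.7 53.7]
t 13.2 pos [526.5 149.3 162. ] grip 16.9 F [ 0.   0.9 -0.9]
lin [-0.635  0.848 -0.002] ang [-0.017 -0.001  0.024]
```

View pics/s15.png

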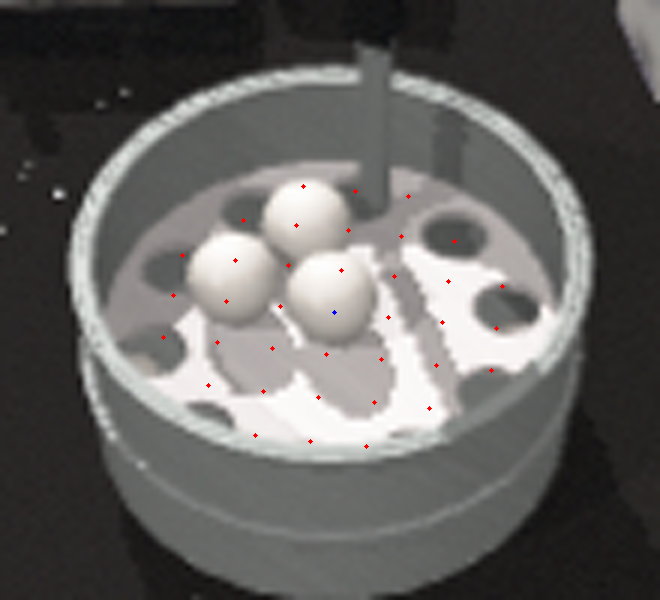

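>>> play_rows --linear '[[0, 0, -0.4], [0, 0, -1], [0, 0, -1.6], [-0.6, 0.2, -1.6], [-1.4, 0, -1.6], [-2.4, -0.3, -1.6], [-3.4, -0.6, -1.6], [-4.4, -1, -1.6]]' --angular '[[0, 0, 0], [0, 0, 0], [0, 0, 0], [0, 0, 0], [0, 0, 0], [0, 0, 0], [0, 0, 0], [0, 0, 0]]' --grip '[10, 10, 10, 10, 10, 10, 10, 10]'

```text
time: 14.0
position: [413.3, -38.4, 242.0]
orientation: [-2.55, -1.833, 0.002]
ft_force: [-0.0, -1.4, -0.7]
grip_width: 17.0
```

```bash
python3 -c "
from h import *
snap('top','t16.png',(200,170,300,270),6,.8)
st('s16.png',40,10)
to((411.4,-230,236.7),25)"
```

```text
[410.9 -40.4 137. ] svrel [-105.6 -136.1]
t 14.1 pos [411.1 -40.3 243. ] grip 17.0 F [ 0.7 -0.6 -0.1]
lin [3.707 1.806 1.612] ang [-0.012  0.008 -0.018]
t 14.1 pos [411.1 -40.3 243. ] grip 17.0 F [ 0.7 -0.6 -0.1]
lin [-3.586  1.236  0.127] ang [-3.137  0.012 -0.016]
```

View pics/s16.png

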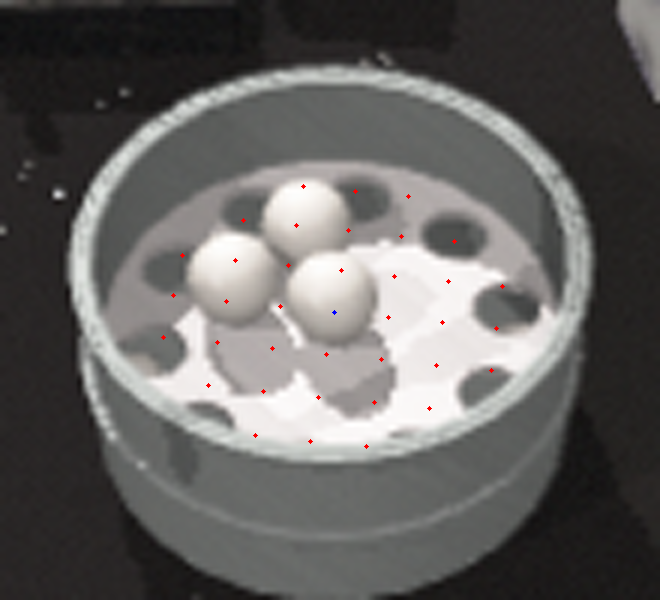

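View pics/t16.png

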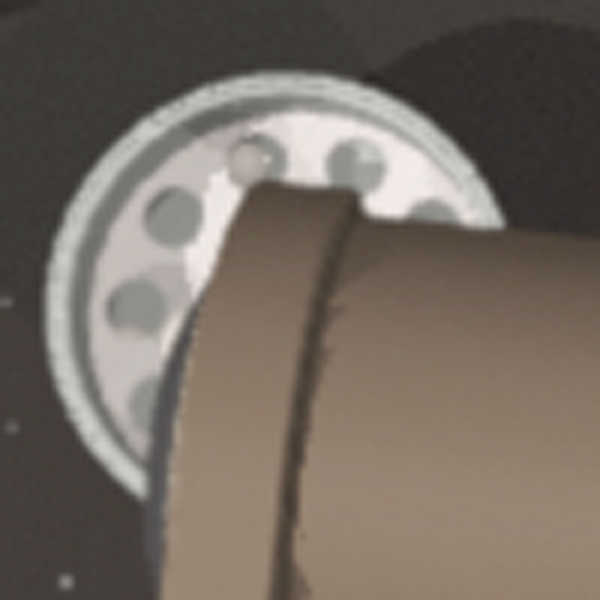

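>>> play_rows --linear '[[-0.5, 0.15, 0], [-1, 0.3, 0], [-1.5, 0.5, 0], [-2, 0.65, 0], [-2.5, 0.85, 0.05], [-3, 1, 0.1], [-3.4, 1.2, 0.12], [-3.58, 1.24, 0.13]]' --angular '[[-0.4, 0, 0], [-0.8, 0, 0], [-1.2, 0, 0], [-1.6, 0, 0], [-2, 0, 0], [-2.4, 0, 0], [-2.8, 0, 0], [-3.14, 0, 0]]' --grip '[10, 10, 10, 10, 10, 10, 10, 10]'

```text
time: 14.9
position: [411.7, -231.2, 236.5]
orientation: [2.248, 1.604, 0.356]
ft_force: [-0.2, 0.4, -1.3]
grip_width: 16.8
```

```bash
python3 -c "
from h import *
snap('top','t17.png',(200,170,300,270),6,.8)
to((411.4,-230,236.7),25);print(r.get_state()['orientation'])"
```

```text
t 14.95 pos [ 410.5 -231.1  235.9] grip 16.5 F [-1.9  1.  -1.6]
lin [ 0.027  0.015 -0.011] ang [ 0.025  0.027 -0.026]
[2.24786916 1.60234906 0.35594566]
```

View pics/t17.png

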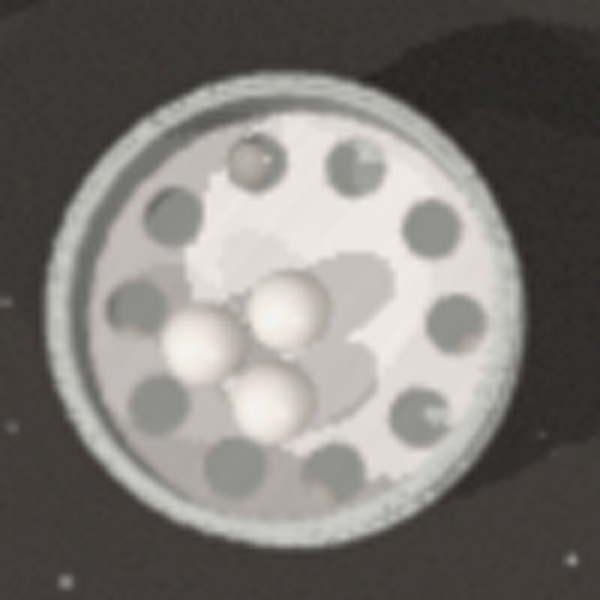

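>>> play_rows --linear '[[0.03, 0.12, 0], [0.03, 0.12, 0.3], [0.03, 0.12, 0.6], [0.03, 0.12, 0.85], [0.03, 0.12, 1], [0.03, 0.12, 1]]' --angular '[[0.03, 0.03, -0.03], [0.03, 0.03, -0.03], [0.03, 0.03, -0.03], [0.03, 0.03, -0.03], [0.03, 0.03, -0.03], [0.03, 0.03, -0.03]]' --grip '[10, 10, 10, 10, 10, 10]'

```text
time: 15.55
position: [436.4, -237.9, 191.9]
orientation: [2.25, 1.614, 0.356]
ft_force: [-0.3, -0.4, -1.1]
grip_width: 16.6
```

```bash
python3 -c "
from h import *
snap('side','s18.png',(200,180,360,360),4,.6)
snap('top','t18.png',(330,180,450,300),5,.6)
a=Rt(25).as_matrix()
g=np.array([468.1,-250.1,108.3])
to(g+a[:,1]*5-a[:,2]*4,25)"
```

```text
t 15.65 pos [ 436.5 -238.3  193.4] grip 16.7 F [ 0.7 -0.6 -0.8]
lin [-0.021 -0.007  1.747] ang [-0.008 -0.006  0.007]
```

View pics/s18.png

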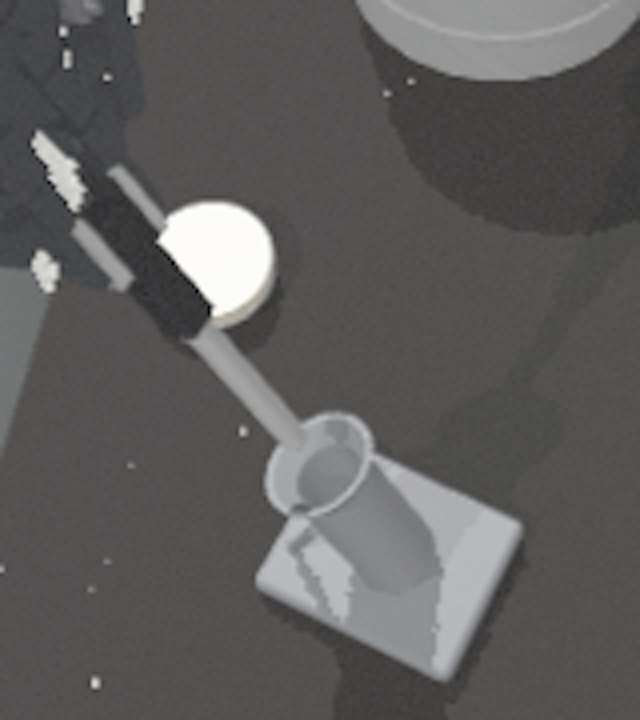

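View pics/t18.png

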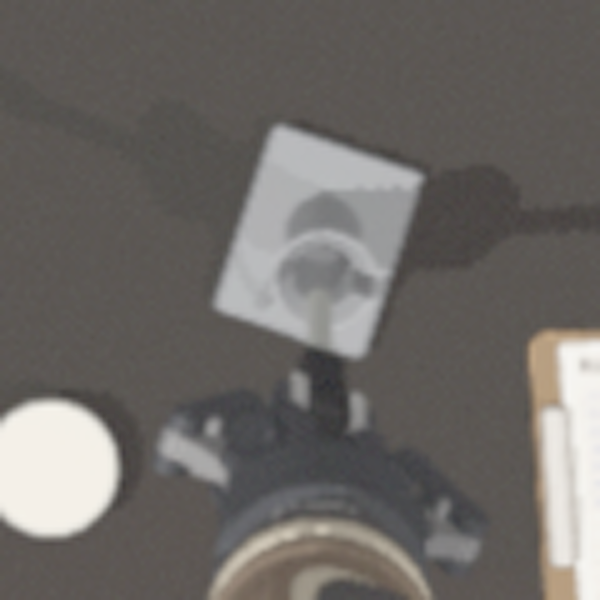

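>>> play_rows --linear '[[-0.02, 0, 0.2], [-0.02, 0, 0.45], [-0.02, 0, 0.7], [-0.02, 0, 0.95], [-0.02, 0, 1.2], [-0.02, 0, 1.4]]' --angular '[[0, 0, 0], [0, 0, 0], [0, 0, 0], [0, 0, 0], [0, 0, 0], [0, 0, 0]]' --grip '[10, 10, 10, 10, 10, 10]'

```text
time: 16.25
position: [464.2, -248.7, 128.3]
orientation: [2.249, 1.613, 0.356]
ft_force: [0.4, -0.4, -1.1]
grip_width: 16.6
```

```bash
python3 -c "
from h import *
a=Rt(25).as_matrix()
g=np.array([468.1,-250.1,108.3])
to(g+a[:,1]*5-a[:,2]*2,25)"
```

```text
t 16.25 pos [ 464.2 -248.7  128.3] grip 16.6 F [ 0.4 -0.4 -1.1]
lin [-0.003  0.007  0.357] ang [-0.017 -0.007  0.006]
```

>>> play_rows --linear '[[0, 0, 0.12], [0, 0, 0.22], [0, 0, 0.3], [0, 0, 0.34], [0, -0.04, 0.35], [0, -0.06, 0.35], [0, -0.06, 0.35]]' --angular '[[0, 0, 0], [0, 0, 0], [0, 0, 0], [0, 0, 0], [0, 0, 0], [0, 0, 0], [0, 0, 0]]' --grip '[10, 10, 10, 10, 10, 10, 10]'

```text
time: 16.95
position: [468.5, -250.1, 111.4]
orientation: [2.249, 1.612, 0.356]
ft_force: [-0.3, -0.2, -1.7]
grip_width: 16.9
```

>>> play_rows --linear '[[0, 0, 0], [0, 0, 0], [0, 0, 0], [0, 0, 0], [0, 0, 0], [0, 0, 0], [0, 0, 0], [0, 0, 0]]' --angular '[[0, 0, 0], [0, 0, 0], [0, 0, 0], [0, 0, 0], [0, 0, 0], [0, 0, 0], [0, 0, 0], [0, 0, 0]]' --grip '[20, 24, 30, 40, 50, 60, 75, 85]'

```text
time: 17.75
position: [468.5, -250.1, 111.4]
orientation: [2.249, 1.612, 0.356]
ft_force: [-0.8, -0.2, -0.2]
grip_width: 84.8
```

```bash
python3 -c "
from h import *
snap('side','s19.png',(180,150,360,350),3.5,.6)
print(r.get_state())"
```

```text
{'time': 17.8, 'joints': array([-0.5467058 , -0.19906615, -0.647911  ,  0.69704497,  0.09243881,
       -0.20006353]), 'joint_vel': array([ 0.00031471, -0.00096507,  0.00215183,  0.0014431 , -0.00110275,
       -0.00109415]), 'effort': array([ 1.12840935e-03, -2.50763834e+01,  3.80784881e+01, -4.09448102e+00,
        2.67905798e-01, -9.95628147e-05]), 'position': array([ 468.45634719, -250.08340353,  111.35951356]), 'orientation': array([2.24877607, 1.61240391, 0.3562833 ]), 'ft_force': array([-0.90848152,  0.17828259, -0.25346196]), 'moment': array([ 0.11641043,  0.42027525, -0.02293581]), 'grip_width': 85.1716789126195}
```

View pics/s19.png

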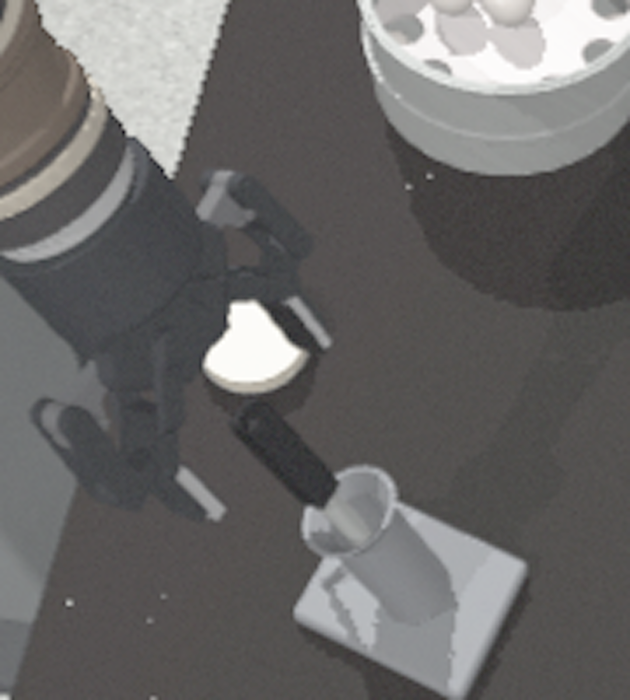

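Rod is back in the same place as at the start (handle end at ~(255,400) crop). Retreat along the tool axis.

>>> play_rows --linear '[[0, 0, -0.2], [0, 0, -0.6], [0, 0, -1.1], [0, 0, -1.6], [0, 0, -2.1], [0, 0, -2.4], [0, 0, -2.4], [0, 0, -2.4]]' --angular '[[0, 0, 0], [0, 0, 0], [0, 0, 0], [0, 0, 0], [0, 0, 0], [0, 0, 0], [0, 0, 0], [0, 0, 0]]' --grip '[85, 85, 85, 85, 85, 85, 85, 85]'

```text
time: 18.6
position: [420.6, -234.0, 220.5]
orientation: [2.248, 1.612, 0.357]
ft_force: [0.3, 0.5, -0.5]
grip_width: 85.1
```

```bash
python3 -c "
from h import *
G=np.array([460.4,-247.1,125.1])
A=np.array([-.423*RX[0],-.423*RX[1],.906])
pts=[G+A*t for t in(-125,-35,0,35)]
snap('side','s20.png',None,1.2)
snap('side','s20b.png',(200,180,360,360),4,.6,draw=proj('side',pts))
snap('top','t20.png',(190,110,450,310),3)"
```

```text
(no output)
```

View pics/s20b.png

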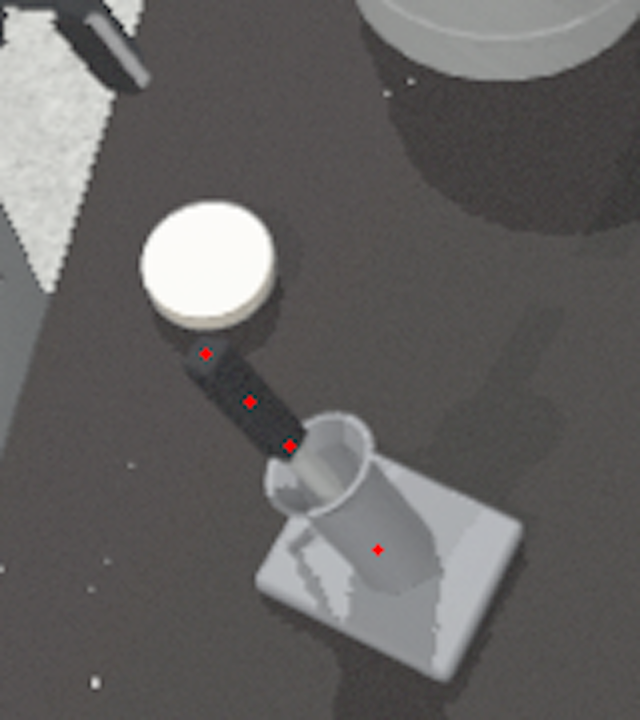

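View pics/t20.png

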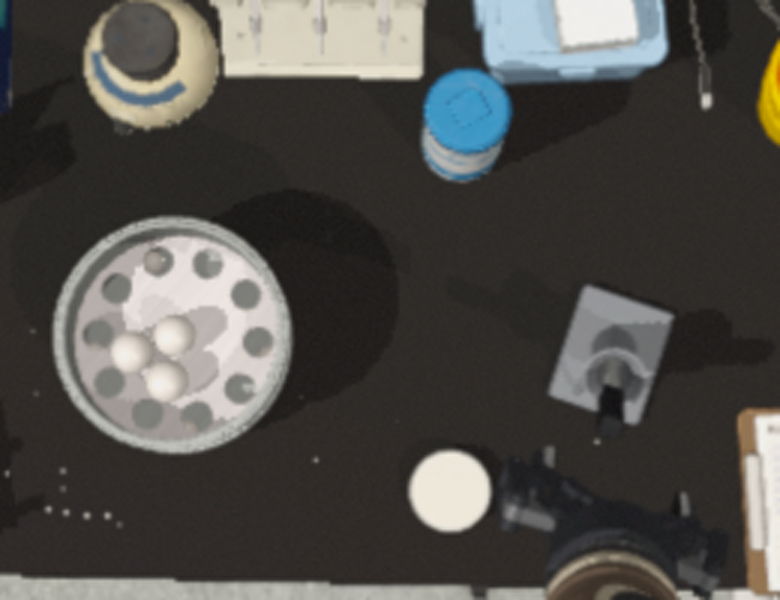

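```bash
python3 -c "
from bench import r
print(r.sign_off(), r.get_state()['time'])"
```

```text
the job is handed in; nothing more can be done
the job is handed in; nothing more can be done
```

The job is done and handed in, with the clock at about 19 s of the 72 s allowed; the sign-off gave no verdict.

**What I did:** I took the rod by its handle, drew it out along the tube, and pushed the four small beads one at a time through four different holes. I then slid the rod back down into its rest, let go and backed the gripper off.

**Last checks from the pictures:**
- **Beads:** No small beads remain on the plate. The lower edges of what look like beads show under about four holes. One is plainly visible; the other three I infer from partial views. The three large beads are still where they started.
- **Rod:** It matches its starting pose in the tube to within about a pixel, and nothing is touching it.
- **Tub and dish:** In the pictures neither has moved.
- **Forces:** The wrist force readings I took stayed within about 2 N.

**Where the measurements disagreed:** The two cameras differed by 2–3 mm in x, so I used a position between them. The rod also overshot slightly on the way to the last bead and nudged it early. That bead rolled a few millimetres and stopped, so I measured it again before pushing it through.

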